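# Fit the last leg of a footstool: push in, quarter turn, hold home

### The job

The footstool lies upside down under the holdfast with three pale legs fitted. Take the pale leg (not the dark one) out of the oiling rack, push its bayonet spigot into the empty socket against the spring, twist it a quarter turn clockwise seen from above until it stands square with the seat and the line on its foot runs the same way as on the other three, and press it fully home so that its shoulder is flush on the socket. The spring would lift it again, so finish while still gripping it and pressing it home, ready for me to drive the locking screw, and leave everything else on the bench where it is.

Things in the scene. Friction and masses are not known exactly. Their poses are not given: they have to be found in the camera images.
- leg: The pale wooden leg to fit: 42 mm square, 120 mm long, about 0.2 kg, standing foot up in one end hole of the rack, faces up to 40 degrees askew of the rack's edges. Origin: centre of its shoulder, the lower end face of the wood; z up to the foot; its faces are square to x and y. It looks the same after half a turn (x and -x are equivalent).
- leg_foot (a point): Centre of the pale leg's foot (its top face as it stands), 120 mm above the shoulder. A dark line across the foot runs along the leg's x and shows the way the lugs point.
- leg_spigot (a point): Lower end of the pale leg's steel spigot, 15 mm below the shoulder. The spigot is 20 mm in diameter, its lower rim bevelled. Two lugs stick out along the leg's +x and -x, 36 mm from tip to tip, 9 mm wide, 6 mm high (9 to 15 mm below the shoulder).
- dark_leg: A dark brown leg of the same size and fitting, with a light line on its foot, standing in the other end hole of the rack; not wanted, leave it there. Origin as for the pale leg.
- rack: Plywood board 240 x 90 mm, 36 mm thick, fixed on the bench, with 38 mm through holes along its x at -75, 0 and +75 mm. Origin: centre of its underside. A leg stands with its shoulder on the board's top, 36 mm above the bench, its spigot loose in an end hole; the middle hole is empty.
- stool: Footstool upside down on the bench, fixed: pale seat 280 x 280 mm, 24 mm thick, with four sockets 64 x 64 mm, 24 mm high, at x, y = +-100 mm. Origin: centre of the seat's lower face, on the bench; z up. Legs are fitted at (100, 100), (100, -100) and (-100, -100) mm; the socket at (-100, 100) mm is empty. An iron holdfast stands at the middle of the +x edge, 190 mm high.
- fitted_foot (a point): Centre of the foot of the fitted leg at (-100, -100) mm on the stool, 168 mm above the bench, like the other two. The lines on the feet of the fitted legs run along the stool's y.
- socket (a point): Centre of the empty socket's mouth on its top face, 48 mm above the bench; axes as the stool's. Its 5 mm cover has a 24 mm hole with two slots along the stool's +x and -x, 13 mm wide, 41 mm end to end, that let the lugs in. With the shoulder under 4 mm up, the leg turns clockwise from above by 90 degrees, up to stops a little further; anticlockwise it jams. Home is shoulder flush on the face.
- socket_spring (a joint): Travel of the brass spring plate inside the socket, m, growing downwards: 0 at rest, 7 mm below the top face, where the lugs meet it with the shoulder 8 mm up; 0.008 with the leg home. It pushes up with 5 N at 0 and 10.5 N at 0.008. A turned leg that is let go rises until its lugs meet the cover, shoulder 4 mm up.
- screw_tin: Small open steel tin, 54 mm across, 32 mm high, standing on the upturned seat near its middle; leave alone. Origin: centre of its underside.
- mallet: Mallet lying on its side at the left: green head 85 x 85 x 115 mm, pale round handle, 255 mm long in all; leave alone. Origin: under its head, handle along its +x.
- chisel_wide: Chisel with yellow handle, 265 mm long, lying on the leather mat to the right; leave alone. Origin: under the joint of handle and blade.
- chisel_narrow: Narrower chisel beside it; leave alone. Origin as for the wide one.
- screwdriver: Red-handled screwdriver lying on the upturned seat beside the tin, along the stool's y; leave alone. Origin: its underside, at mid-length.
- bottle: Clear drink bottle, 72 mm across, 235 mm high, standing at the right; leave alone. Origin: centre of its underside.
- clamp: Steel F-clamp with red handle, about 340 mm long, lying at the back left; leave alone. Origin: under the middle of its bar.
Mind the look-alikes: they are no part of the job. What is shaped like the leg but blue or turquoise is not meant.

How it is judged:
By the outcome, as a careful person would: the job done as asked, in the order asked, and still so for the second after the job is handed in, while the arm keeps its last pose, push and grip.
It also fails if it takes over 40 s, if anything falls off the work surface, if the arm or the gripper's body presses on something with over 40 N, if the wrist force passes 120 N, or if a joint passes its speed limit or range.

### The arm

A 7-joint arm with a two-finger parallel gripper is mounted at the origin on the work surface. World frame = base frame: x ahead of the robot, y to its left, z up, the work surface at z = 0. Lengths are in m, angles in rad, forces in N, time in s.
With the tool pointing down it reaches from about 0.425 to 0.925 m from the base axis. Payload 6.8 kg.
Tool frame: the origin (TCP) lies on the centre line of the jaws, within the pads' length; the fingertips stand 19 mm ahead of it and the grasp point (between the pads) is the TCP; z points along the fingers, y is the line along which they close (so a half turn about z gives the same grasp; the last joint's range is limited). The gripper opens to 85 mm and grips with 20 to 120 N. Pads are 22 mm wide; open, the fingers measure 114 mm over their backs; the gripper's body (76 mm by 85 mm) begins 54 mm behind the grasp point. The pads swing forward as they close: fully open they stand 13 mm farther back than shut.
Start: joints at [-1.372, 0.477, 0.022, 1.555, -0.011, 1.109, -0.083], TCP at [0.204, 0.643, 0.25] pointing down, gripper open.
Joint ranges: [-2.96, 2.96], [-0.34, 2.1], [-1.41, 1.46], [0.24, 2.44], [-1.37, 4.51], [0.17, 1.92], [-2.96, 2.96]. Speed limits (rad/s): [2.39, 2.39, 3.14, 3.14, 3.14, 3.14, 3.14].

### API

Orientations are given as a rotation vector (axis times angle).
In Python, from bench import r gives the robot as it stands. The module is installed in compiled form; this text tells all that it offers.
- The arm moves only by the tool arm_command, never from a script. Its argument "rows" is a list of rows, each an object of numbers: "fingers": the opening, from -1 (shut) to 1 (fully open); "x", "y", "z": the shift along the tool's x, y, z in m; "ax", "ay", "az": the turn, a rotation vector about the tool's x, y, z in degrees. In form: [{"fingers": .., "x": .., "y": .., "z": .., "ax": .., "ay": .., "az": ..}, ...]. A call has 1 to 10 rows; each row shifts and turns the commanded pose from where the row before left it, along the tool's axes as they then stand; what a row does not reach is not made up. A row lasts 1/12 s, in which the tool goes at most 41.7 mm and 7.16 degrees, less where a joint would pass 70% of its speed; a pose out of reach is approached as far as the arm can. A call is refused whole if a number of a shift passes 0.0417 or a number of a turn 7.16, either way. A call with a gripper value outside its range is refused whole. The fingers move at their own pace and stop on an object; "grip_force" is the grip in N (left out, the last holds). Time passes only in rows, so rows that do not move let the fingers close. It gives the time, the measured TCP pose, the force, the opening and the grip force at its end, in the units of the state.
- r.get_obs(): the state, without advancing time (a new reading comes with each control period).
- r.grab_frame(name): name is "side" or "top"; returns a dict with "frame" (480x640x3 uint8, red, green, blue), "depth" (480x640 float32, m along the optical axis (not along the pixel's ray), 0 where there is no reading), "K" (3x3 intrinsics, pixels), "distortion" ([k1, k2, p1, p2, k3] as OpenCV has them; the pictures are not rectified), "world_from_camera" (4x4, takes a point from camera to world coordinates). Camera axes: x right, y down, z forward; pixel columns grow to the right and rows downward; lengths in m; the calibration is good to about 2 mm. A picture is of the moment at which its call begins.
- r.hand_in(): hands the job in; it is judged then, once.
The state is a dict: "clock": time; "joints": joint angles; "qvel": joint speeds; "tau": joint torques, N m; "tcp_pos": TCP position; "orientation": TCP orientation; "contact_force": force on the tool from outside, world axes, zero at the start; "moment": the same for the moment, N m; "grip_width": finger opening in m; "gripper_force": force on a finger pad.
Only numpy, scipy, OpenCV 4.12 (cv2) and the standard library are available. Lean on these libraries where they do the work, as an engineer would, in place of code of your own. Each camera call takes 0.05 s, during which the arm holds its last target. There are 200 camera calls.

## Working session

There is one attempt and no reset: what is moved stays moved. The work goes in short steps, Python scripts to look and compute and a tool call to move; the robot and the scene stay as the last step left them, time stands still between calls to the robot, and variables do not carry over. Pictures are saved under pics/ and viewed, at most 10 in all, crops included, and the job is handed in when it is done.

Besides the shell and the picture viewer there is one more tool, called after "Call:" as a command line: name --argument value ..., lists and objects as JSON in quotes. arm_command: Moves the arm, as the interface text tells. Its arguments: {"type":"object","properties":{"rows":{"type":"array"},"grip_force":{"type":"number"}},"required":["rows"]}

```bash
mkdir -p pics
python3 - <<'E'
from bench import r
import cv2,numpy as np
o=r.get_obs(); print({k:np.round(v,3) for k,v in o.items()})
for n in("top","side"):
    f=r.grab_frame(n); np.savez(n+"0.npz",**{k:np.array(v) for k,v in f.items()})
    cv2.imwrite(f"pics/{n}0.png",f["frame"][...,::-1]); print(n,f["K"],f["distortion"],np.round(f["world_from_camera"],3))
E
```

```text
{'clock': np.float64(0.0), 'joints': array([-1.372,  0.478,  0.022,  1.556, -0.012,  1.109, -0.083]), 'qvel': array([-0.001, -0.   , -0.001,  0.   , -0.   ,  0.   ,  0.001]), 'tau': array([-1.0000e-03, -5.9645e+01,  1.6080e+00, -2.8120e+01,  1.3000e-02,
        9.0000e-03, -0.0000e+00]), 'tcp_pos': array([0.204, 0.643, 0.249]), 'orientation': array([-4.800e-01, -3.105e+00,  3.000e-03]), 'contact_force': array([-0.017, -0.304, -0.17 ]), 'moment': array([ 0.052,  0.071, -0.037]), 'gripper_force': np.float64(0.0), 'grip_width': np.float64(0.085)}
top [[526.40208053   0.         320.59401728]
 [  0.         526.40208053 245.83066309]
 [  0.           0.           1.        ]] [-0.01413408  0.          0.          0.          0.        ] [[-0.000e+00 -9.880e-01  1.550e-01  2.990e-01]
 [-1.000e+00  1.000e-03  2.000e-03 -3.000e-02]
 [-2.000e-03 -1.550e-01 -9.880e-01  1.563e+00]
 [ 0.000e+00  0.000e+00  0.000e+00  1.000e+00]]
side [[552.91061336   0.         319.4954364 ]
 [  0.         552.91061336 231.4532115 ]
 [  0.           0.           1.        ]] [-0.03333025  0.          0.          0.          0.        ] [[ 0.799 -0.462  0.385  0.013]
 [-0.601 -0.602  0.525 -0.748]
 [-0.011 -0.651 -0.759  1.163]
 [ 0.     0.     0.     1.   ]]
```

View pics/top0.png

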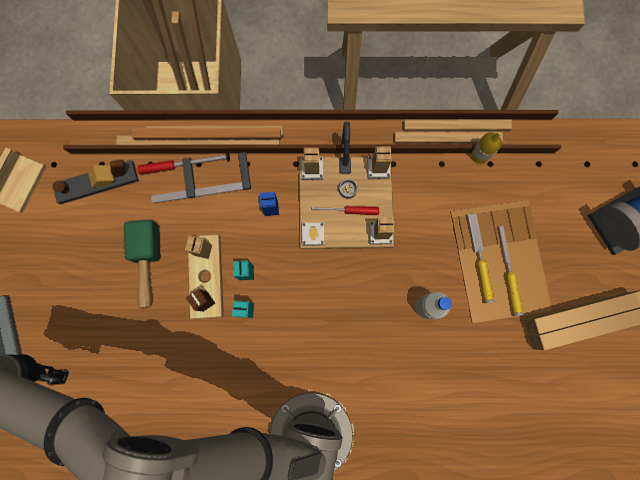

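View pics/side0.png

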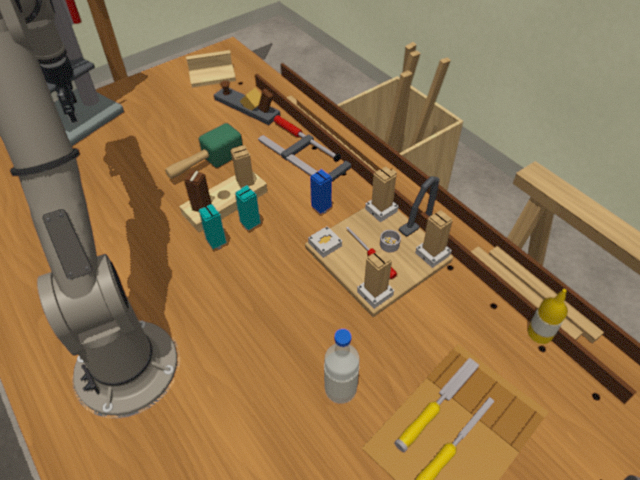

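Top view candidates: pale leg in the rack (198,243), dark leg (202,298), teal blocks (243,268) and (242,308), blue block (268,203), and fitted legs (312,160), (380,160), (381,230). I choose the pale one in the rack's far hole, (198,243). The empty socket is at (313,233).

```bash
cat > h.py <<'E'
import numpy as np,cv2
def load(p): return dict(np.load(p))
def proj(f,P):
    T=np.linalg.inv(f["world_from_camera"]); P=np.atleast_2d(P).astype(float)
    return cv2.projectPoints(P,cv2.Rodrigues(T[:3,:3])[0],T[:3,3],f["K"],f["distortion"])[0][:,0]
def cloud(f):
    h,w=f["depth"].shape; uv=np.stack(np.meshgrid(np.arange(w),np.arange(h)),-1).reshape(-1,1,2).astype(float)
    n=cv2.undistortPoints(uv,f["K"],f["distortion"])[:,0]; d=f["depth"].reshape(-1,1)
    p=np.c_[n*d,d]@f["world_from_camera"][:3,:3].T+f["world_from_camera"][:3,3]
    p[d[:,0]==0]=np.nan; return p.reshape(h,w,3)
def ortho(f,c,z,half=.05,s=.00025):
    """plane patch at height z: up=+x world, right=-y"""
    n=int(2*half/s); g=(np.arange(n)+.5)*s-half
    X,Y=np.meshgrid(c[0]-g,c[1]-g,indexing="ij")
    m=proj(f,np.stack([X,Y,X*0+z],-1).reshape(-1,3)).reshape(n,n,2).astype(np.float32)
    return cv2.remap(f["frame"],m[...,0],m[...,1],cv2.INTER_CUBIC)
E
python3 - <<'E'
from h import *
fs={n:load(n+"0.npz") for n in("top","side")}
C=cloud(fs["top"]); S=cloud(fs["side"])
pts={}
for nm,(u,v),zt in [("leg",(198,243),.156),("dark",(202,298),.156),("f1",(312,160),.168),("f2",(380,160),.168),("f3",(381,230),.168),("sock",(313,233),.048)]:
    c0=C[v,u]; out=[]
    for Q in(C,S):
        q=Q.reshape(-1,3); m=(np.hypot(*(q[:,:2]-c0[:2]).T)<.06)&(abs(q[:,2]-zt)<(.008))
        a=q[m]; rc=cv2.minAreaRect((a[:,:2]*1000).astype(np.float32)) if len(a)>4 else None
        out.append((len(a),np.round(np.median(a[:,2]),4) if len(a) else 0,rc and [np.round(x,1) for x in rc]))
    print(nm,np.round(c0,3)); [print("   ",x) for x in out]; pts[nm]=(c0,zt)
rows=[]
for n in fs: rows.append(np.hstack([cv2.resize(ortho(fs[n],pts[k][0],pts[k][1],.045),(260,260)) for k in("leg","f3","sock")]))
cv2.imwrite("pics/or0.png",np.vstack(rows)[...,::-1])
# seat / rack
for nm,z,reg in [("seat",.024,((.4,.8),(-.25,.2))),("rack",.036,((.3,.65),(.2,.42)))]:
  for Q in(C,S):
    q=Q.reshape(-1,3); m=(abs(q[:,2]-z)<.005)&(q[:,0]>reg[0][0])&(q[:,0]<reg[0][1])&(q[:,1]>reg[1][0])&(q[:,1]<reg[1][1])
    print(nm,m.sum(),cv2.minAreaRect((q[m,:2]*1000).astype(np.float32)))
E
```

```text
leg [0.528 0.305 0.155]
    (225, np.float64(0.1547), [array([525.9, 317.6]), array([43.2, 42.2]), np.float64(78.5)])
    (165, np.float64(0.1543), [array([524.5, 315.5]), array([43.7, 42.8]), np.float64(80.4)])
dark [0.379 0.29  0.154]
    (235, np.float64(0.1549), [array([377. , 306.9]), array([42.1, 42.7]), np.float64(35.1)])
    (186, np.float64(0.1541), [array([375.5, 304. ]), array([44.2, 43.6]), np.float64(35.7)])
f1 [ 0.756 -0.004  0.17 ]
    (203, np.float64(0.1665), [array([775. ,  -0.8]), array([44.3, 38.9]), np.float64(0.2)])
    (192, np.float64(0.1661), [array([773.3,  -5.8]), array([45.7, 44.7]), np.float64(87.7)])
f2 [ 0.76  -0.192  0.158]
    (214, np.float64(0.1673), [array([ 777.9, -200.2]), array([39.3, 43.4]), np.float64(88.5)])
    (229, np.float64(0.1659), [array([ 776.6, -203.6]), array([42.5, 42.9]), np.float64(87.5)])
f3 [ 0.56  -0.189  0.174]
    (223, np.float64(0.1666), [array([ 577.1, -203.2]), array([41.4, 41.3]), np.float64(88.8)])
    (268, np.float64(0.1658), [array([ 575.7, -206.8]), array([42.1, 42.3]), np.float64(88.4)])
sock [ 0.575 -0.005  0.044]
    (433, np.float64(0.0469), [array([575.7,  -3.3]), array([66.1, 61.9]), np.float64(0.3)])
    (467, np.float64(0.0459), [array([574.1,  -6. ]), array([67.4, 68.6]), np.float64(0.1)])
seat 4652 ((623.5318603515625, -22.81793212890625), (356.870361328125, 440.0288391113281), 0.95704185962677)
seat 4811 ((621.1896362304688, -25.281051635742188), (360.1400451660156, 444.5287780761719), 0.6076733469963074)
rack 1403 ((453.4245910644531, 281.0155029296875), (239.61045837402344, 155.44265747070312), 4.207449913024902)
rack 894 ((449.7555236816406, 279.68450927734375), (247.47494506835938, 156.60208129882812), 3.715463638305664)
```

View pics/or0.png

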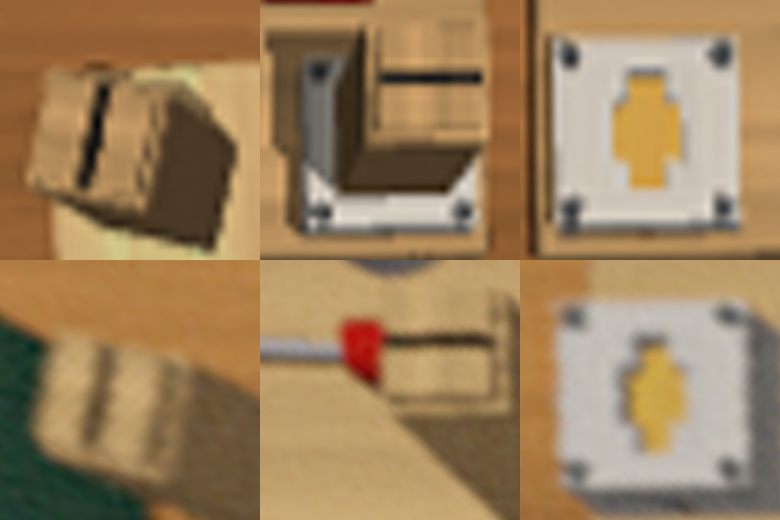

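The crop confirms the choice: pale wood with a dark line, its x at about -10° yaw. The socket slots run along world x. Next I refine the angles and compute the first move.

```bash
cat >> h.py <<'E'
from scipy.spatial.transform import Rotation as Ro
def down(yaw_y):
    """tool pointing down, tool y at yaw_y deg in world"""
    a=np.radians(yaw_y); y=np.array([np.cos(a),np.sin(a),0]); z=np.array([0,0,-1.]); return Ro.from_matrix(np.c_[np.cross(y,z),y,z])
def togo(o,p,yaw_y):
    R=Ro.from_rotvec(o["orientation"]); t=down(yaw_y)
    print("tcp",np.round(o["tcp_pos"],4),"yawy",np.round(np.degrees(np.arctan2(*R.as_matrix()[1::-1,1])),2),"tilt",np.round(R.as_matrix()[:2,2],4),"F",np.round(o["contact_force"],1),"t",o["clock"],"w",o["grip_width"])
    print("shift tool axes mm",np.round(R.inv().apply(np.array(p)-o["tcp_pos"])*1000,1),"| in target axes",np.round(t.inv().apply(np.array(p)-o["tcp_pos"])*1000,1),"turn",np.round(np.degrees((R.inv()*t).as_rotvec()),2))
E
python3 - <<'E'
from h import *
from bench import r
for n in("top","side"):
    f=load(n+"0.npz"); q=cloud(f).reshape(-1,3)
    m=(abs(q[:,2]-.023)<.006)&(q[:,0]>.52)&(q[:,0]<.83)&(q[:,1]>-.26)&(q[:,1]<.05)
    a=q[m]; print(n,"seat",cv2.minAreaRect((a[:,:2]*1000).astype(np.float32)))
    # edges: min-x edge per y bin, and y edges per x bin
    for ax,sg in((0,-1),(1,1),(1,-1)):
        b=1-ax; e=[]
        for lo in np.arange(a[:,b].min()+.02,a[:,b].max()-.02,.006):
            s=a[(a[:,b]>=lo)&(a[:,b]<lo+.006)]; 
            if len(s)>3: e.append((lo,sg*(sg*s[:,ax]).max()))
        e=np.array(e); md=np.median(e[:,1]); e=e[abs(e[:,1]-md)<.006]; p=np.polyfit(e[:,0],e[:,1],1); print("  edge ax",ax,sg,"slope deg",np.degrees(np.arctan(p[0])).round(2),"med",md.round(4),len(e))
    for k,c,z in[("leg",(.5255,.317),.156),("f3",(.5765,-.205),.168),("f2",(.777,-.202),.168)]:
        g=cv2.cvtColor(ortho(f,c,z,.016),cv2.COLOR_RGB2GRAY).astype(float); w=np.clip(np.percentile(g,50)*.7-g,0,None)
        I,J=np.indices(g.shape); I=I[w>0];J=J[w>0];W=w[w>0]; x=c[0]+.016-(I+.5)*.00025; y=c[1]+.016-(J+.5)*.00025
        cov=np.cov(x,y,aweights=W); v=np.linalg.eigh(cov)[1][:,1]; print("  line",k,"yaw",np.degrees(np.arctan2(v[1],v[0])).round(1)%180,"c",np.average(x,weights=W).round(4),np.average(y,weights=W).round(4))
togo(r.get_obs(),(.525,.3165,.25),79.5)
E
```

```text
top seat ((676.7913208007812, -102.06443786621094), (281.1397399902344, 280.2825927734375), 0.9745206236839294)
  edge ax 0 -1 slope deg -0.99 med 0.5372 41
  edge ax 1 1 slope deg 1.38 med 0.038 41
  edge ax 1 -1 slope deg 0.93 med -0.2395 31
  line leg yaw 168.4 c 0.5251 0.3177
  line f3 yaw 90.1 c 0.5777 -0.2049
  line f2 yaw 90.7 c 0.7773 -0.2024
side seat ((675.1522827148438, -104.85867309570312), (283.9727478027344, 283.93743896484375), 0.8393445611000061)
  edge ax 0 -1 slope deg -0.76 med 0.5353 41
  edge ax 1 1 slope deg -1.48 med 0.0282 8
  edge ax 1 -1 slope deg 0.96 med -0.2435 42
  line leg yaw 168.5 c 0.5226 0.3166
  line f3 yaw 91.1 c 0.5768 -0.2059
  line f2 yaw 90.7 c 0.7764 -0.2022
tcp [0.2037 0.643  0.2494] yawy 72.42 tilt [-0.0004 -0.0016] F [-0.3  0.6  0.1] t 0.1 w 0.08483977997701259
shift tool axes mm [-4.049e+02 -2.142e+02 -2.000e-01] | in target axes [-375.4 -262.5   -0.6] turn [-0.1   0.   -7.08]
```

Call:
arm_command --rows '[{"fingers": 1, "az": -6.1}, {"fingers": 1, "x": -0.027, "y": -0.018}, {"fingers": 1, "x": -0.027, "y": -0.018}, {"fingers": 1, "x": -0.027, "y": -0.018}, {"fingers": 1, "x": -0.027, "y": -0.018}, {"fingers": 1, "x": -0.027, "y": -0.018}, {"fingers": 1, "x": -0.027, "y": -0.018}, {"fingers": 1, "x": -0.027, "y": -0.018}, {"fingers": 1, "x": -0.027, "y": -0.018}, {"fingers": 1, "x": -0.027, "y": -0.018}]' --grip_force 60

```text
validation failed for argument at $.ro...
```

```bash
python3 -c "
from h import *;from bench import r
togo(r.get_obs(),(.525,.317,.25),78.5)"
```

```text
tcp [0.2037 0.643  0.2494] yawy 72.42 tilt [-0.0004 -0.0016] F [-0.3  0.6  0.1] t 0.1 w 0.08483977997701259
shift tool axes mm [-4.047e+02 -2.138e+02 -2.000e-01] | in target axes [-379.8 -255.4   -0.6] turn [-0.1   0.   -6.08]
```

Call:
arm_command --rows '[{"fingers": 1, "x": 0, "y": 0, "z": 0, "ax": 0, "ay": 0, "az": -6.1}, {"fingers": 1, "x": -0.027, "y": -0.018, "z": 0, "ax": 0, "ay": 0, "az": 0}, {"fingers": 1, "x": -0.027, "y": -0.018, "z": 0, "ax": 0, "ay": 0, "az": 0}, {"fingers": 1, "x": -0.027, "y": -0.018, "z": 0, "ax": 0, "ay": 0, "az": 0}, {"fingers": 1, "x": -0.027, "y": -0.018, "z": 0, "ax": 0, "ay": 0, "az": 0}, {"fingers": 1, "x": -0.027, "y": -0.018, "z": 0, "ax": 0, "ay": 0, "az": 0}, {"fingers": 1, "x": -0.027, "y": -0.018, "z": 0, "ax": 0, "ay": 0, "az": 0}, {"fingers": 1, "x": -0.027, "y": -0.018, "z": 0, "ax": 0, "ay": 0, "az": 0}, {"fingers": 1, "x": -0.027, "y": -0.018, "z": 0, "ax": 0, "ay": 0, "az": 0}, {"fingers": 1, "x": -0.027, "y": -0.018, "z": 0, "ax": 0, "ay": 0, "az": 0}]' --grip_force 60

```text
clock: 0.93
tcp_pos: [0.4105, 0.4349, 0.25]
orientation: [-0.314, -3.125, 0.001]
contact_force: [-0.2, 0.9, 0.1]
grip_width: 0.0852
gripper_force: 0.0
```

```bash
python3 -c "
from h import *;from bench import r
togo(r.get_obs(),(.525,.317,.25),78.5)"
```

```text
tcp [0.4105 0.4349 0.25  ] yawy 78.53 tilt [-0.0005 -0.0005] F [-0.2  0.9  0.1] t 0.9333 w 0.08520349746567082
shift tool axes mm [-135.7  -92.7   -0. ] | in target axes [-135.7  -92.7   -0. ] turn [-0.03 -0.02  0.03]
```

Call:
arm_command --rows '[{"fingers": 1, "x": -0.027, "y": -0.018, "z": 0, "ax": 0, "ay": 0, "az": 0}, {"fingers": 1, "x": -0.027, "y": -0.018, "z": 0, "ax": 0, "ay": 0, "az": 0}, {"fingers": 1, "x": -0.027, "y": -0.018, "z": 0, "ax": 0, "ay": 0, "az": 0}, {"fingers": 1, "x": -0.027, "y": -0.018, "z": 0, "ax": 0, "ay": 0, "az": 0}, {"fingers": 1, "x": -0.0277, "y": -0.0207, "z": 0, "ax": 0, "ay": 0, "az": 0}, {"fingers": 1, "x": 0, "y": 0, "z": 0.03, "ax": 0, "ay": 0, "az": 0}, {"fingers": 1, "x": 0, "y": 0, "z": 0.03, "ax": 0, "ay": 0, "az": 0}, {"fingers": 1, "x": 0, "y": 0, "z": 0, "ax": 0, "ay": 0, "az": 0}]'

```text
clock: 1.6
tcp_pos: [0.5215, 0.3158, 0.1846]
orientation: [-0.315, -3.118, 0.011]
contact_force: [-1.6, -0.7, -1.4]
grip_width: 0.0852
gripper_force: 0.0
```

```bash
python3 -c "
from h import *;from bench import r
togo(r.get_obs(),(.525,.317,.125),78.5)
f=r.grab_frame('side');a=f['frame'][80:280,120:320];g=r.grab_frame('top')['frame'][180:300,130:250]
cv2.imwrite('pics/a1.png',np.hstack([cv2.resize(a,(400,400)),cv2.resize(g,(400,400))])[...,::-1])"
```

```text
tcp [0.5215 0.3158 0.1846] yawy 78.45 tilt [-0.0081 -0.006 ] F [-1.6 -0.7 -1.4] t 1.6 w 0.0851785178609061
shift tool axes mm [-3.6  2.4 59.6] | in target axes [-3.2  1.9 59.6] turn [-0.43 -0.38 -0.05]
```

View pics/a1.png

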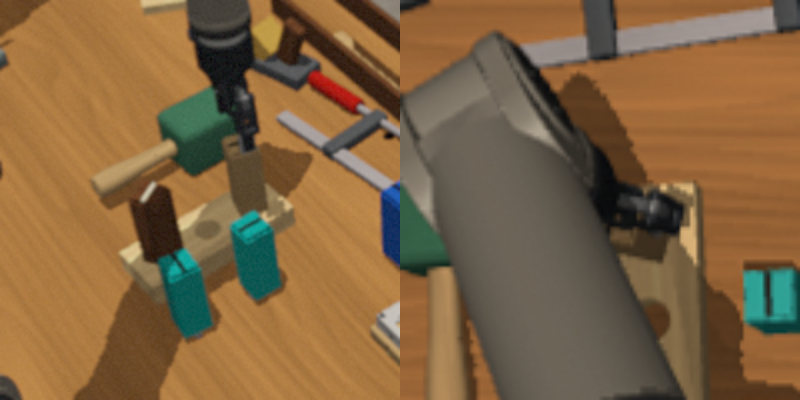

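The jaws straddle the pale leg in both views (side crop at about (245,140)). The arm is still swinging, so I let it settle.

Call:
arm_command --rows '[{"fingers": 1, "x": 0, "y": 0, "z": 0, "ax": 0, "ay": 0, "az": 0}, {"fingers": 1, "x": 0, "y": 0, "z": 0, "ax": 0, "ay": 0, "az": 0}]'

```text
clock: 1.87
tcp_pos: [0.525, 0.3196, 0.1922]
orientation: [0.313, 3.124, 0.003]
contact_force: [1.0, 0.6, 0.1]
grip_width: 0.0853
gripper_force: 0.0
```

```bash
python3 -c "
from h import *;from bench import r
togo(r.get_obs(),(.525,.317,.125),78.5)"
```

```text
tcp [0.525  0.3196 0.1922] yawy 78.57 tilt [0.0023 0.0019] F [1.  0.6 0.1] t 1.8667 w 0.08530171104152377
shift tool axes mm [-0.4 -2.7 67.2] | in target axes [-0.6 -2.6 67.2] turn [0.13 0.11 0.07]
```

Call:
arm_command --rows '[{"fingers": 1, "x": 0, "y": 0, "z": 0.013, "ax": 0, "ay": 0, "az": 0}, {"fingers": 1, "x": 0, "y": 0, "z": 0.014, "ax": 0, "ay": 0, "az": 0}, {"fingers": 1, "x": 0, "y": 0, "z": 0.014, "ax": 0, "ay": 0, "az": 0}, {"fingers": 1, "x": 0, "y": 0, "z": 0.014, "ax": 0, "ay": 0, "az": 0}, {"fingers": 1, "x": 0, "y": 0, "z": 0.01, "ax": 0, "ay": 0, "az": 0}, {"fingers": 1, "x": 0, "y": 0, "z": 0, "ax": 0, "ay": 0, "az": 0}, {"fingers": 1, "x": 0, "y": 0, "z": 0, "ax": 0, "ay": 0, "az": 0}, {"fingers": 1, "x": 0, "y": 0, "z": 0, "ax": 0, "ay": 0, "az": 0}]'

```text
clock: 2.53
tcp_pos: [0.5249, 0.3191, 0.1265]
orientation: [0.314, 3.125, 0.002]
contact_force: [-0.5, -0.4, 0.4]
grip_width: 0.0855
gripper_force: 0.0
```

```bash
python3 -c "
from h import *;from bench import r
togo(r.get_obs(),(.525,.317,.125),78.5)"
```

```text
tcp [0.5249 0.3191 0.1265] yawy 78.53 tilt [0.0015 0.0012] F [-0.5 -0.4  0.4] t 2.5333 w 0.0854762645011094
shift tool axes mm [-0.5 -2.   1.5] | in target axes [-0.5 -2.   1.5] turn [0.08 0.07 0.03]
```

Well placed (2 mm off along the closing axis). I nudge and close.

Call:
arm_command --rows '[{"fingers": 1, "x": 0, "y": -0.002, "z": 0.002, "ax": 0, "ay": 0, "az": 0}, {"fingers": -1, "x": 0, "y": 0, "z": 0, "ax": 0, "ay": 0, "az": 0}, {"fingers": -1, "x": 0, "y": 0, "z": 0, "ax": 0, "ay": 0, "az": 0}, {"fingers": -1, "x": 0, "y": 0, "z": 0, "ax": 0, "ay": 0, "az": 0}, {"fingers": -1, "x": 0, "y": 0, "z": 0, "ax": 0, "ay": 0, "az": 0}, {"fingers": -1, "x": 0, "y": 0, "z": 0, "ax": 0, "ay": 0, "az": 0}, {"fingers": -1, "x": 0, "y": 0, "z": 0, "ax": 0, "ay": 0, "az": 0}, {"fingers": -1, "x": 0, "y": 0, "z": 0, "ax": 0, "ay": 0, "az": 0}, {"fingers": -1, "x": 0, "y": 0, "z": 0, "ax": 0, "ay": 0, "az": 0}]' --grip_force 80

```text
clock: 3.28
tcp_pos: [0.5242, 0.317, 0.1238]
orientation: [0.314, 3.125, 0.001]
contact_force: [-0.3, 1.3, 4.9]
grip_width: 0.0411
gripper_force: 79.5
```

```bash
python3 -c "
from h import *;from bench import r
togo(r.get_obs(),(.525,.317,.125),78.5);print(r.get_obs()['gripper_force'])"
```

```text
tcp [0.5242 0.317  0.1238] yawy 78.53 tilt [0.0007 0.0008] F [-0.3  1.3  4.9] t 3.2833 w 0.041053465187255396
shift tool axes mm [-0.8  0.2 -1.2] | in target axes [-0.8  0.2 -1.2] turn [0.05 0.03 0.03]
79.47322368621826
```

Gripped: width 41 mm, 80 N. Lift 160 mm.

Call:
arm_command --rows '[{"fingers": -1, "x": 0, "y": 0, "z": -0.01, "ax": 0, "ay": 0, "az": 0}, {"fingers": -1, "x": 0, "y": 0, "z": -0.02, "ax": 0, "ay": 0, "az": 0}, {"fingers": -1, "x": 0, "y": 0, "z": -0.025, "ax": 0, "ay": 0, "az": 0}, {"fingers": -1, "x": 0, "y": 0, "z": -0.025, "ax": 0, "ay": 0, "az": 0}, {"fingers": -1, "x": 0, "y": 0, "z": -0.025, "ax": 0, "ay": 0, "az": 0}, {"fingers": -1, "x": 0, "y": 0, "z": -0.025, "ax": 0, "ay": 0, "az": 0}, {"fingers": -1, "x": 0, "y": 0, "z": -0.02, "ax": 0, "ay": 0, "az": 0}, {"fingers": -1, "x": 0, "y": 0, "z": -0.01, "ax": 0, "ay": 0, "az": 4}, {"fingers": -1, "x": 0, "y": 0, "z": 0, "ax": 0, "ay": 0, "az": -6}, {"fingers": -1, "x": 0, "y": 0, "z": 0, "ax": 0, "ay": 0, "az": -6}]'

```text
clock: 4.12
tcp_pos: [0.5237, 0.3162, 0.2842]
orientation: [0.089, 3.14, -0.0]
contact_force: [0.2, -0.2, -1.7]
grip_width: 0.0411
gripper_force: 80.1
```

```bash
python3 -c "
from h import *;from bench import r
togo(r.get_obs(),(.5737,-.005,.285),90.9);print(r.get_obs()['gripper_force'])"
```

```text
tcp [0.5237 0.3162 0.2842] yawy 86.75 tilt [ 0.0004 -0.0001] F [ 0.2 -0.2 -1.7] t 4.1167 w 0.04108311058699353
shift tool axes mm [ -68.1 -317.9   -0.8] | in target axes [ -44.9 -322.    -0.8] turn [-0.01  0.02 -4.15]
80.1439905166626
```

Call:
arm_command --rows '[{"fingers": -1, "x": 0, "y": 0, "z": 0, "ax": 0, "ay": 0, "az": -4.2}, {"fingers": -1, "x": -0.002, "y": -0.012, "z": 0, "ax": 0, "ay": 0, "az": 0}, {"fingers": -1, "x": -0.004, "y": -0.025, "z": 0, "ax": 0, "ay": 0, "az": 0}, {"fingers": -1, "x": -0.004, "y": -0.03, "z": 0, "ax": 0, "ay": 0, "az": 0}, {"fingers": -1, "x": -0.004, "y": -0.03, "z": 0, "ax": 0, "ay": 0, "az": 0}, {"fingers": -1, "x": -0.004, "y": -0.03, "z": 0, "ax": 0, "ay": 0, "az": 0}, {"fingers": -1, "x": -0.004, "y": -0.03, "z": 0, "ax": 0, "ay": 0, "az": 0}, {"fingers": -1, "x": -0.004, "y": -0.03, "z": 0, "ax": 0, "ay": 0, "az": 0}, {"fingers": -1, "x": -0.004, "y": -0.03, "z": 0, "ax": 0, "ay": 0, "az": 0}, {"fingers": -1, "x": -0.004, "y": -0.03, "z": 0, "ax": 0, "ay": 0, "az": 0}]'

```text
clock: 4.95
tcp_pos: [0.5602, 0.0671, 0.2831]
orientation: [0.014, -3.14, 0.001]
contact_force: [0.9, 0.3, -2.0]
grip_width: 0.0413
gripper_force: 80.0
```

Call:
arm_command --rows '[{"fingers": -1, "x": -0.004, "y": -0.03, "z": 0, "ax": 0, "ay": 0, "az": 0}, {"fingers": -1, "x": -0.004, "y": -0.025, "z": 0, "ax": 0, "ay": 0, "az": 0}, {"fingers": -1, "x": -0.003, "y": -0.015, "z": 0, "ax": 0, "ay": 0, "az": 0}, {"fingers": -1, "x": 0, "y": -0.005, "z": 0, "ax": 0, "ay": 0, "az": 0}, {"fingers": -1, "x": 0, "y": 0, "z": 0, "ax": 0, "ay": 0, "az": 0}, {"fingers": -1, "x": 0, "y": 0, "z": 0, "ax": 0, "ay": 0, "az": 0}]'

```text
clock: 5.45
tcp_pos: [0.5724, -0.0042, 0.2831]
orientation: [0.019, -3.141, -0.001]
contact_force: [-0.2, 0.8, -1.8]
grip_width: 0.0411
gripper_force: 80.0
```

```bash
python3 -c "
from h import *;from bench import r
togo(r.get_obs(),(.5737,-.005,.285),90.9);print(r.get_obs()['gripper_force'])"
```

```text
tcp [ 0.5724 -0.0042  0.2831] yawy 90.68 tilt [-0.0009  0.0006] F [-0.2  0.8 -1.8] t 5.45 w 0.04106227728186812
shift tool axes mm [-1.3 -0.8 -1.9] | in target axes [-1.3 -0.8 -1.9] turn [ 0.04 -0.05 -0.22]
80.02493619918823
```

Call:
arm_command --rows '[{"fingers": -1, "x": -0.001, "y": -0.001, "z": 0.01, "ax": 0, "ay": 0, "az": 0}, {"fingers": -1, "x": 0, "y": 0, "z": 0.02, "ax": 0, "ay": 0, "az": 0}, {"fingers": -1, "x": 0, "y": 0, "z": 0.025, "ax": 0, "ay": 0, "az": 0}, {"fingers": -1, "x": 0, "y": 0, "z": 0.025, "ax": 0, "ay": 0, "az": 0}, {"fingers": -1, "x": 0, "y": 0, "z": 0.02, "ax": 0, "ay": 0, "az": 0}, {"fingers": -1, "x": 0, "y": 0, "z": 0.015, "ax": 0, "ay": 0, "az": 0}, {"fingers": -1, "x": 0, "y": 0, "z": 0.005, "ax": 0, "ay": 0, "az": 0}, {"fingers": -1, "x": 0, "y": 0, "z": 0, "ax": 0, "ay": 0, "az": 0}, {"fingers": -1, "x": 0, "y": 0, "z": 0, "ax": 0, "ay": 0, "az": 0}]'

```text
clock: 6.2
tcp_pos: [0.5741, -0.005, 0.1635]
orientation: [-0.021, 3.141, 0.0]
contact_force: [0.2, -0.6, -1.3]
grip_width: 0.0415
gripper_force: 80.0
```

```bash
python3 -c "
from h import *;from bench import r
o=r.get_obs();togo(o,(.5737,-.005,.1358),90.9)
f=r.grab_frame('side');np.savez('side1.npz',**f)
c=proj(f,[o['tcp_pos']-[0,0,.07]])[0].astype(int);print(c)
a=f['frame'][c[1]-50:c[1]+50,c[0]-50:c[0]+50]
g=r.grab_frame('top')['frame'][180:280,260:360]
cv2.imwrite('pics/a2.png',np.hstack([cv2.resize(a,(400,400),interpolation=2),cv2.resize(g,(400,400))])[...,::-1])
q=cloud(f).reshape(-1,3);t=o['tcp_pos']
m=(abs(q[:,2]-.095)<.015)&(np.hypot(*(q[:,:2]-t[:2]).T)<.045);b=q[m][:,:2]*1000
print(len(b),cv2.minAreaRect(b.astype(np.float32)))
# leg faces seen from side cam: -x face and -y face
for ax in(0,1): 
  h,e=np.histogram(b[:,ax],np.arange(b[:,ax].min(),b[:,ax].max()+1,1));print(ax,e[0].round(1),h)
"
```

```text
tcp [ 0.5741 -0.005   0.1635] yawy 90.78 tilt [0.0001 0.0002] F [ 0.2 -0.6 -1.3] t 6.2 w 0.04149672964680099
shift tool axes mm [ 0.4 -0.  27.7] | in target axes [ 0.4 -0.  27.7] turn [ 0.01  0.   -0.12]
[324 227]
173 ((564.5787963867188, -16.16070556640625), (33.388187408447266, 57.11366271972656), 45.83948516845703)
0 551.8 [ 6 15 30 18 11  2  3  4  1  2  1  4  1  4  2  2  1  3  2  6  2  0  1  6
  2  1  2  1  2  2  1  4  2  3  3  0  4  3  1  3  4  0  1  4  3]
1 -29.2 [ 5  8 25 27 22 13  2  4  1  5  3  2  0  2  2  0  2  3  1  1  3  2  2  1
  3  1  2  1  2  0  3  3  1  2  3  1  1  0  1  5  2  2  2  1  1]
```

View pics/a2.png

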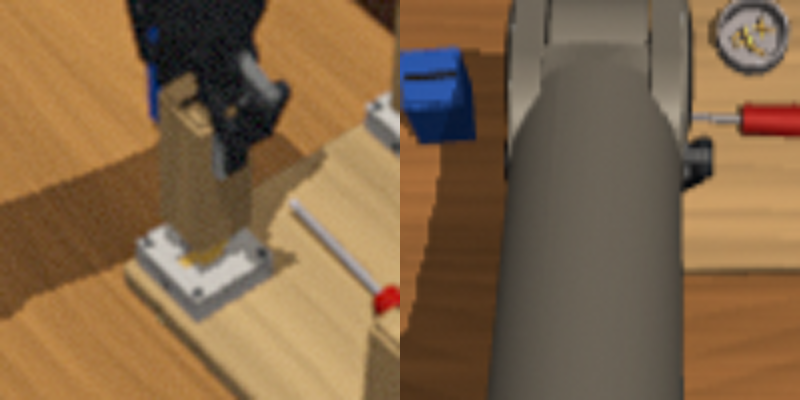

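The leg stands directly over the empty socket with the slots partly visible under it (side crop at about (205,260)). A small x correction, then insertion with force checks.

Call:
arm_command --rows '[{"fingers": -1, "x": 0.0007, "y": 0, "z": 0.004, "ax": 0, "ay": 0, "az": 0}, {"fingers": -1, "x": 0, "y": 0, "z": 0.004, "ax": 0, "ay": 0, "az": 0}, {"fingers": -1, "x": 0, "y": 0, "z": 0.003, "ax": 0, "ay": 0, "az": 0}, {"fingers": -1, "x": 0, "y": 0, "z": 0.003, "ax": 0, "ay": 0, "az": 0}, {"fingers": -1, "x": 0, "y": 0, "z": 0.002, "ax": 0, "ay": 0, "az": 0}, {"fingers": -1, "x": 0, "y": 0, "z": 0, "ax": 0, "ay": 0, "az": 0}, {"fingers": -1, "x": 0, "y": 0, "z": 0, "ax": 0, "ay": 0, "az": 0}]'

```text
clock: 6.88
tcp_pos: [0.5732, -0.0059, 0.1471]
orientation: [0.02, -3.141, 0.0]
contact_force: [0.3, -0.7, -1.6]
grip_width: 0.0421
gripper_force: 80.0
```

Call:
arm_command --rows '[{"fingers": -1, "x": 0, "y": 0, "z": 0.002, "ax": 0, "ay": 0, "az": 0}, {"fingers": -1, "x": 0, "y": 0, "z": 0.002, "ax": 0, "ay": 0, "az": 0}, {"fingers": -1, "x": 0, "y": 0, "z": 0, "ax": 0, "ay": 0, "az": 0}, {"fingers": -1, "x": 0, "y": 0, "z": 0, "ax": 0, "ay": 0, "az": 0}]'

```text
clock: 7.22
tcp_pos: [0.5736, -0.0059, 0.1437]
orientation: [-0.02, 3.141, 0.0]
contact_force: [-0.7, 0.0, 0.1]
grip_width: 0.0406
gripper_force: 80.4
```

Call:
arm_command --rows '[{"fingers": -1, "x": 0, "y": 0, "z": 0.002, "ax": 0, "ay": 0, "az": 0}, {"fingers": -1, "x": 0, "y": 0, "z": 0.002, "ax": 0, "ay": 0, "az": 0}, {"fingers": -1, "x": 0, "y": 0, "z": 0.002, "ax": 0, "ay": 0, "az": 0}, {"fingers": -1, "x": 0, "y": 0, "z": 0, "ax": 0, "ay": 0, "az": 0}, {"fingers": -1, "x": 0, "y": 0, "z": 0, "ax": 0, "ay": 0, "az": 0}]'

```text
clock: 7.63
tcp_pos: [0.5736, -0.0058, 0.1377]
orientation: [-0.02, 3.141, 0.0]
contact_force: [-0.8, 0.6, 6.7]
grip_width: 0.041
gripper_force: 80.7
```

```bash
python3 -c "
from h import *;from bench import r
o=r.get_obs();togo(o,(.5737,-.005,.1358),90.9);print(o['moment'])"
```

```text
tcp [ 0.5736 -0.0058  0.1377] yawy 90.72 tilt [0.0008 0.0002] F [-0.8  0.6  6.7] t 7.6333 w 0.040968761914458786
shift tool axes mm [-0.1  0.8  1.9] | in target axes [-0.1  0.8  1.9] turn [ 0.01  0.05 -0.18]
[-0.02634675  0.37069787  0.0562685 ]
```

Spring felt (about 8.6 N including weight), with the shoulder about 2 mm up. One more mm, then the first half of the twist.

Call:
arm_command --rows '[{"fingers": -1, "x": 0, "y": 0, "z": 0.001, "ax": 0, "ay": 0, "az": 0}, {"fingers": -1, "x": 0, "y": 0, "z": 0, "ax": 0, "ay": 0, "az": 4}, {"fingers": -1, "x": 0, "y": 0, "z": 0, "ax": 0, "ay": 0, "az": 5}, {"fingers": -1, "x": 0, "y": 0, "z": 0, "ax": 0, "ay": 0, "az": 6}, {"fingers": -1, "x": 0, "y": 0, "z": 0, "ax": 0, "ay": 0, "az": 6}, {"fingers": -1, "x": 0, "y": 0, "z": 0, "ax": 0, "ay": 0, "az": 6}, {"fingers": -1, "x": 0, "y": 0, "z": 0, "ax": 0, "ay": 0, "az": 6}, {"fingers": -1, "x": 0, "y": 0, "z": 0, "ax": 0, "ay": 0, "az": 6}]'

```text
clock: 8.3
tcp_pos: [0.5744, -0.0059, 0.1372]
orientation: [1.037, 2.963, 0.002]
contact_force: [-0.2, 1.0, 7.5]
grip_width: 0.0414
gripper_force: 80.7
```

```bash
python3 -c "
from h import *;from bench import r
o=r.get_obs();togo(o,(.5737,-.005,.1358),0.9);print(o['moment'],o['joints'])"
```

```text
tcp [ 0.5744 -0.0059  0.1372] yawy 51.43 tilt [0.0026 0.0001] F [-0.2  1.   7.5] t 8.3 w 0.041449054982611484
shift tool axes mm [1.1 0.3 1.4] | in target axes [ 0.9 -0.7  1.4] turn [ 0.14  0.06 50.53]
[-0.03525538  0.1316342   0.06013867] [-0.39641288  0.46790934  0.38619328  1.92293422 -0.24081033  0.79285269
  1.0196016 ]
```

Call:
arm_command --rows '[{"fingers": -1, "x": 0, "y": 0, "z": 0, "ax": 0, "ay": 0, "az": 6}, {"fingers": -1, "x": 0, "y": 0, "z": 0, "ax": 0, "ay": 0, "az": 6}, {"fingers": -1, "x": 0, "y": 0, "z": 0, "ax": 0, "ay": 0, "az": 6}, {"fingers": -1, "x": 0, "y": 0, "z": 0, "ax": 0, "ay": 0, "az": 6}, {"fingers": -1, "x": 0, "y": 0, "z": 0, "ax": 0, "ay": 0, "az": 6}, {"fingers": -1, "x": 0, "y": 0, "z": 0, "ax": 0, "ay": 0, "az": 6}, {"fingers": -1, "x": 0, "y": 0, "z": 0, "ax": 0, "ay": 0, "az": 6}, {"fingers": -1, "x": 0, "y": 0, "z": 0, "ax": 0, "ay": 0, "az": 5}, {"fingers": -1, "x": 0, "y": 0, "z": 0, "ax": 0, "ay": 0, "az": 3.3}, {"fingers": -1, "x": 0, "y": 0, "z": 0, "ax": 0, "ay": 0, "az": 0}]'

```text
clock: 9.13
tcp_pos: [0.5745, -0.0054, 0.1372]
orientation: [2.195, 2.245, 0.003]
contact_force: [-0.6, 1.1, 8.4]
grip_width: 0.0412
gripper_force: 81.1
```

```bash
python3 -c "
from h import *;from bench import r
o=r.get_obs();togo(o,(.5737,-.005,.1358),0.9);print(o['moment'],o['joints'])"
```

```text
tcp [ 0.5745 -0.0054  0.1372] yawy 1.28 tilt [0.0024 0.0003] F [-0.6  1.1  8.4] t 9.1333 w 0.041204041214344664
shift tool axes mm [ 0.4 -0.8  1.4] | in target axes [ 0.4 -0.8  1.4] turn [ 0.14 -0.01  0.38]
[0.36944812 0.14977602 0.01328342] [-0.56266419  0.51206534  0.61319876  1.9331647  -0.3979898   0.81572287
  0.2897458 ]
```

Twist done with no side load. Now I press home until the force rises above the spring's share.

Call:
arm_command --rows '[{"fingers": -1, "x": 0, "y": 0, "z": 0.001, "ax": 0, "ay": 0, "az": 0.3}, {"fingers": -1, "x": 0, "y": 0, "z": 0.001, "ax": 0, "ay": 0, "az": 0}, {"fingers": -1, "x": 0, "y": 0, "z": 0, "ax": 0, "ay": 0, "az": 0}, {"fingers": -1, "x": 0, "y": 0, "z": 0, "ax": 0, "ay": 0, "az": 0}]'

```text
clock: 9.47
tcp_pos: [0.5745, -0.0054, 0.1357]
orientation: [2.198, 2.243, 0.004]
contact_force: [-3.1, 1.0, 13.3]
grip_width: 0.041
gripper_force: 81.5
```

Call:
arm_command --rows '[{"fingers": -1, "x": 0, "y": 0, "z": 0.001, "ax": 0, "ay": 0, "az": 0}, {"fingers": -1, "x": 0, "y": 0, "z": 0, "ax": 0, "ay": 0, "az": 0}, {"fingers": -1, "x": 0, "y": 0, "z": 0, "ax": 0, "ay": 0, "az": 0}]'

```text
clock: 9.72
tcp_pos: [0.5746, -0.0055, 0.1357]
orientation: [2.199, 2.243, 0.005]
contact_force: [-5.0, 1.7, 22.4]
grip_width: 0.0412
gripper_force: 82.6
```

```bash
python3 -c "
from h import *;from bench import r
o=r.get_obs();togo(o,(.5737,-.005,.1358),0.9);print(o['moment'])"
```

```text
tcp [ 0.5746 -0.0055  0.1357] yawy 1.14 tilt [0.0026 0.0019] F [-5.   1.7 22.4] t 9.7167 w 0.04119900491115785
shift tool axes mm [ 0.5 -0.9 -0.1] | in target axes [ 0.5 -0.9 -0.1] turn [ 0.15 -0.11  0.24]
[ 0.35805497  1.5645912  -0.01081731]
```

Force rises while z stays at the predicted home height (0.1357). I trim the tilt slightly and check by camera.

Call:
arm_command --rows '[{"fingers": -1, "x": 0, "y": 0, "z": 0.0004, "ax": 0.1, "ay": -0.1, "az": 0.2}, {"fingers": -1, "x": 0, "y": 0, "z": 0, "ax": 0, "ay": 0, "az": 0}, {"fingers": -1, "x": 0, "y": 0, "z": 0, "ax": 0, "ay": 0, "az": 0}]'

```text
clock: 9.97
tcp_pos: [0.5748, -0.0055, 0.1357]
orientation: [2.202, 2.24, 0.001]
contact_force: [-5.1, 2.6, 25.7]
grip_width: 0.0408
gripper_force: 83.2
```

```bash
python3 -c "
from h import *;from bench import r
o=r.get_obs();togo(o,(.5737,-.005,.1358),0.9);print(o['moment'],o['gripper_force'],o['qvel'].round(3))
f=r.grab_frame('side')
c=proj(f,[o['tcp_pos']-[0,0,.05]])[0].astype(int)
a=f['frame'][c[1]-50:c[1]+50,c[0]-50:c[0]+50]
cv2.imwrite('pics/a3.png',np.hstack([cv2.resize(a,(400,400),interpolation=2),cv2.resize(f['frame'][140:320,250:470],(400,400))])[...,::-1])
q=cloud(f).reshape(-1,3);t=o['tcp_pos']
for ax in(0,1):
  m=(abs(q[:,2]-.083)<.028)&(np.hypot(*(q[:,:2]-t[:2]).T)<.04)
  b=q[m]; lo=np.percentile(b[:,ax],2); b=b[abs(b[:,ax]-lo-.001)<.004]
  for _ in range(4):
    A=np.c_[b[:,1-ax],b[:,2],np.ones(len(b))]; p=np.linalg.lstsq(A,b[:,ax],rcond=None)[0]; e=b[:,ax]-A@p; b=b[abs(e)<2*e.std()+1e-5]
  print('face',ax,len(b),'yaw slope deg',np.degrees(p[0]).round(2),'tilt deg',np.degrees(p[1]).round(2))
"
```

```text
tcp [ 0.5748 -0.0055  0.1357] yawy 0.96 tilt [0.0011 0.0003] F [-5.1  2.6 25.7] t 9.9667 w 0.04080477029652485
shift tool axes mm [ 0.5 -1.1 -0.1] | in target axes [ 0.5 -1.1 -0.1] turn [ 0.06 -0.01  0.06]
[0.45720817 1.90146964 0.18142284] 83.22720766067505 [ 0.001 -0.     0.     0.001 -0.001 -0.001  0.004]
face 0 113 yaw slope deg -0.48 tilt deg -0.6
face 1 150 yaw slope deg 1.17 tilt deg -0.2
```

View pics/a3.png

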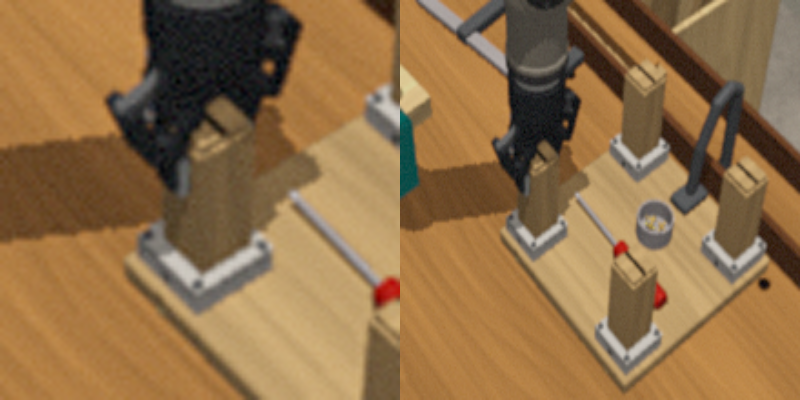

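The leg stands square on the socket with its shoulder flush (crop (205,280)). The line on its foot (225,115) runs the same way as the lines on the other three. The arm is at rest, pressing with about 26 N, so I hand in.

```bash
python3 -c "
from bench import r
print(r.hand_in())"
```

```text
the job is handed in; nothing more can be done
None
```

The pale leg is in the empty socket, turned a quarter turn clockwise and pressed home. The arm is still gripping it and pressing down with about 26 N, and I handed the job in at about 10 s on the robot's clock. The last camera check showed the shoulder flush and the foot line running the same way as the other three; the hand-in gave no verdict back.

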